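# Find the full slide box by its weight and set it in the microscope's rest

## Robot

A 7-joint arm with a two-finger parallel gripper is mounted at the origin on the work surface. World frame = base frame: x ahead of the robot, y to its left, z up, the work surface at z = 0. Lengths are in m, angles in rad, forces in N, time in s.
With the tool pointing down it reaches from about 0.4 to 0.925 m from the base axis. Payload 4.1 kg.
Tool frame: the origin (TCP) lies between the finger pads; the fingertips stand 19 mm ahead of it and the grasp point (between the pads) is the TCP; z points along the fingers, y is the line along which they close (so a half turn about z gives the same grasp; the last joint's range is limited). The gripper opens to 85 mm and grips with 20 to 120 N. Pads are 22 mm wide; open, the fingers measure 114 mm over their backs; the gripper's body (76 mm by 85 mm) begins 54 mm behind the grasp point. The pads swing forward as they close: fully open they stand 13 mm farther back than shut.
Start: joints at [1.237, 0.398, 0.045, 1.537, -0.019, 1.207, -0.051], TCP at [0.151, -0.632, 0.25] pointing down, gripper open.
Joint ranges: [-2.82, 2.82], [-0.49, 2.23], [-1.37, 1.46], [0, 2.46], [-1.36, 4.5], [0.23, 2], [-2.94, 2.94]. Speed limits (rad/s): [2.57, 2.57, 3.14, 3.14, 3.14, 3.14, 3.14].

## Interface

Orientations are given as a 3x3 rotation matrix whose columns are the frame's x, y, z axes.
In Python, from station import r, viewer, workorder gives the robot as it stands.
- The arm moves only by the tool jog_arm, never from a script. Its argument "targets" is a list of rows, each an object of numbers: "dx", "dy", "dz": the shift along the tool's x, y, z as a fraction of full scale; "wx", "wy", "wz": the turn, a rotation vector about the tool's x, y, z as a fraction of full scale; "hand": the closure, from -1 (fully open) to 1 (shut). In form: [{"dx": .., "dy": .., "dz": .., "wx": .., "wy": .., "wz": .., "hand": ..}, ...]. A call has exactly 5 rows; each row is the pose to reach, as a shift and turn from the pose commanded when the call began, along the tool's axes at that moment; what a row does not reach only later rows make up. Full scale, the value 1, is 10 cm for a shift and pi/2 rad for a turn. A row lasts 1/10 s, in which the tool goes at most 50 mm and 8.59 degrees, less where a joint would pass 70% of its speed; a pose out of reach is approached as far as the arm can. A call with a number of a shift or a turn outside -1 to 1 is refused whole. A call with a gripper value outside its range is refused whole. The fingers move at their own pace and stop on an object; the grip force is fixed at half the most. Time passes only in rows, so rows that repeat a pose let the fingers close, or fill a call up. It gives the time, the measured TCP pose, the force, the opening and the grip force at its end, in the units of the state.
- r.state(): the state, without advancing time (a new reading comes with each control period).
- viewer.capture(name): name is "side" or "top" or "wrist"; returns the picture (420x560x3 uint8, red, green, blue); there is no depth.
- viewer.camera_model(name): a dict with "fx", "fy", "cx", "cy" (pixels), "view" (4x4, takes a point from world to camera coordinates). Camera axes: x right, y down, z forward; pixel columns grow to the right and rows downward; lengths in m; the calibration is good to about 2 mm. The wrist camera is an equidistant fisheye: a pixel r from the principal point sees the ray r / f radians off the axis. A picture is of the moment at which its call begins: read the wrist's pose just before it. camera_model takes no time and is no camera call; for the wrist camera it gives the pose at the moment of the call.
- workorder.hand_in(): hands the job in; it is judged then, once.
The state is a dict: "time_s": time; "qpos": joint angles; "qd": joint speeds; "tau": joint torques, N m; "ee_pos": TCP position; "ee_rot": TCP orientation; "contact_force": force on the tool from outside, world axes, zero at the start; "ft_torque": the same for the moment, N m; "grip_width": opening from 0.0 (shut) to 1.0 (fully open); "finger_force": force on a finger pad.
Only numpy, scipy, OpenCV 4.12 (cv2) and the standard library are available. Lean on these libraries where they do the work, as an engineer would, in place of code of your own. Each camera call takes 0.05 s, during which the arm holds its last target. There are 200 camera calls.

## Task

One of the three identical closed slide boxes leaning in the long stand is full of glass slides, the other two are empty: lift them to feel which one is heavy. Set the full box, leaning in the same way, in the short one-box rest, gently (never more than 60 N on the rest), and leave the two empty ones in their places in the stand without disturbing the jar and the tip box.

Things in the scene. Friction and masses are not known exactly. Their poses are not given: they have to be found in the camera images.
- box_1: one of three identical closed grey plastic slide boxes, 38 mm thick (own x), 88 mm wide (own y), 120 mm tall (own z), leaning 25 degrees in the stand. Origin: centre of its underside; own z runs up the box, own x is square to its broad faces. 0.17 kg empty, about 0.5 kg full; nothing outside shows which
- box_2: as box_1
- box_3: as box_1
- stand: fixed aluminium V-trough, 350 mm along own y; boxes lean in it 108 mm apart. Origin on the bench below the corner of the V, mid-length; z up. Corner 30 mm up; the floor rises 25 degrees towards own -x (robot side) for 55 mm; the back panel, 50 mm, leans 25 degrees from vertical to own +x (away from robot). A box leans the same way (own z to +x); its upper 70 mm are free of the panel
- rest: fixed short aluminium rest, 125 mm long (own y), for one box; otherwise the same section, axes and origin as the stand; empty at the start
- rest_seat (a point): where the centre of the box's underside lies when the box sits in the middle of the rest, against floor and back panel: -17.2 mm along the rest's own x (towards the robot) and 38.0 mm above the bench
- jar: bystander: closed jar 56 mm across, 75 mm tall, on the bench beyond the stand; origin at the centre of its underside
- tip_box: bystander: box of pipette tips 85 x 115 x 54 mm, on the bench beyond the rest; origin at the centre of its underside

How it is judged:
At the end, for the whole second after the job is handed in: The heavy box rests, still, in the short rest: underside centre within 18 mm of rest_seat, leaning 25 degrees give or take 6, square to the rest within 8 degrees; both empty boxes lie still in the stand within 25 mm of where they began; the robot touches nothing (((distance between box_1 and rest_seat below 0.018 m and angle between box_1's own z axis and vertical between 0.331 and 0.541 rad and angle between the y axis of box_1 and the y axis of rest, either way round below 0.14 rad and contact force between box_1 and rest above 3.2 N and linear speed of each of box_1, box_2, box_3 below 0.02 m/s and distance of each of box_2, box_3 from where it was at the start of the episode below 0.025 m) or (distance between box_2 and rest_seat below 0.018 m and angle between box_2's own z axis and vertical between 0.331 and 0.541 rad and angle between the y axis of box_2 and the y axis of rest, either way round below 0.14 rad and contact force between box_2 and rest above 3.2 N and linear speed of each of box_2, box_1, box_3 below 0.02 m/s and distance of each of box_1, box_3 from where it was at the start of the episode below 0.025 m) or (distance between box_3 and rest_seat below 0.018 m and angle between box_3's own z axis and vertical between 0.331 and 0.541 rad and angle between the y axis of box_3 and the y axis of rest, either way round below 0.14 rad and contact force between box_3 and rest above 3.2 N and linear speed of each of box_3, box_1, box_2 below 0.02 m/s and distance of each of box_1, box_2 from where it was at the start of the episode below 0.025 m))).
It fails at once if a box is dropped or pressed on the rest with more than 60 N (contact force between any of box_1, box_2, box_3 and rest above 60 N).
It fails at once if the jar or the tip box is pushed more than 30 mm from its place (distance of any of jar, tip_box from where it was at the start of the episode above 0.03 m).
It also fails if it takes over 61 s, if anything falls off the work surface, if the arm or the gripper's body presses on something with over 40 N, if the wrist force passes 120 N, or if a joint passes its speed limit or range.

## Working session

There is one attempt and no reset: what is moved stays moved. The work goes in short steps, Python scripts to look and compute and a tool call to move; the robot and the scene stay as the last step left them, time stands still between calls to the robot, and variables do not carry over. Pictures are saved under pics/ and viewed, at most 10 in all, crops included, and the job is handed in when it is done.

Besides the shell and the picture viewer there is one more tool, called after "Call:" as name([rows], argument=value, ...), one row to a line, values as JSON. jog_arm: Moves the arm, as the interface text tells. Its arguments: {"type":"object","properties":{"targets":{"type":"array"}},"required":["targets"]}

```bash
ls; mkdir -p pics; python3 - <<'E'
from station import r, viewer
import cv2, numpy as np
s=r.state(); print(s)
for n in ("side","top"):
    m=viewer.camera_model(n); print(n,{k:np.round(v,3).tolist() for k,v in m.items()})
    cv2.imwrite(f"pics/{n}0.png",cv2.cvtColor(viewer.capture(n),cv2.COLOR_RGB2BGR))
E
```

```text
pics
{'time_s': 0.0, 'qpos': array([ 1.2370316 ,  0.39921171,  0.04502387,  1.53788805, -0.01871874,
        1.20688567, -0.05070358]), 'qd': array([ 5.92293421e-04, -1.64397560e-04, -2.49204246e-04,  1.10380319e-03,
       -2.12375885e-03,  7.68850532e-04, -7.79805695e-05]), 'tau': array([-7.09065489e-06, -4.75122929e+01,  1.36441302e+00, -2.54222131e+01,
        1.13694990e-02,  9.47177847e-03,  8.86409367e-06]), 'ee_pos': array([ 0.1510947 , -0.63158012,  0.2492469 ]), 'ee_rot': array([[ 9.72543262e-01,  2.32721459e-01, -5.70469445e-04],
       [ 2.32722129e-01, -9.72541439e-01,  1.88685726e-03],
       [-1.15693001e-04, -1.96781118e-03, -9.99998057e-01]]), 'contact_force': array([-0.40916731, -0.67895476, -0.31615432]), 'ft_torque': array([-0.04314215, -0.02544629,  0.05337453]), 'finger_force': 0.0, 'grip_width': 0.9969534327766317}
side {'fx': 416.242, 'fy': 416.242, 'cx': 278.683, 'cy': 218.313, 'view': [[-0.996, -0.083, 0.012, 0.58], [-0.073, 0.785, -0.615, 0.091], [0.042, -0.614, -0.788, 0.765], [0.0, 0.0, 0.0, 1.0]]}
top {'fx': 514.649, 'fy': 514.649, 'cx': 287.282, 'cy': 204.632, 'view': [[0.001, -1.0, -0.012, -0.037], [-0.992, 0.001, -0.125, 0.618], [0.125, 0.012, -0.992, 1.144], [0.0, 0.0, 0.0, 1.0]]}
```

View pics/side0.png

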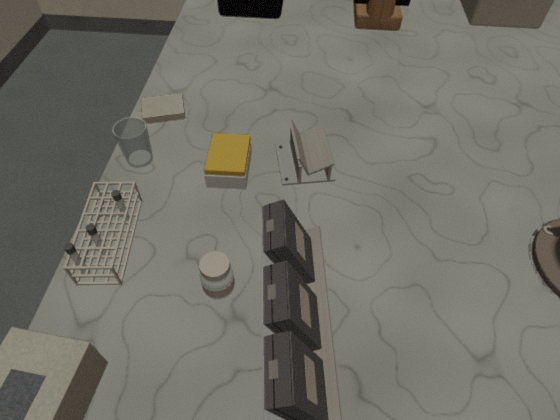

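View pics/top0.png

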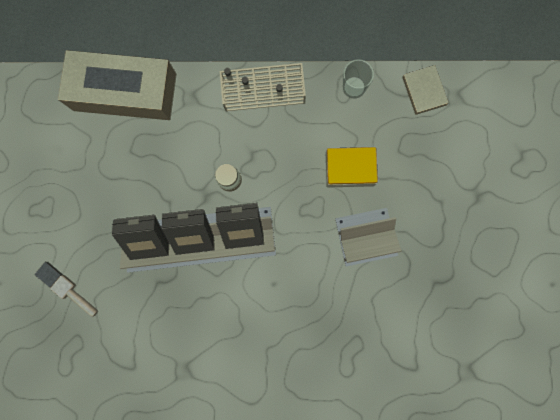

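```bash
python3 - <<'E'
import cv2, numpy as np
t=cv2.imread("pics/top0.png"); s=cv2.imread("pics/side0.png")
def crop(im,c0,c1,r0,r1,k):
    o=cv2.resize(im[r0:r1,c0:c1],None,fx=k,fy=k,interpolation=cv2.INTER_CUBIC); o=cv2.convertScaleAbs(o,alpha=1.6)
    for c in range((c0+9)//10*10,c1,10): cv2.line(o,(int((c-c0+.5)*k),0),(int((c-c0+.5)*k),6 if c%50 else 14),(0,0,255),1)
    for q in range((r0+9)//10*10,r1,10): cv2.line(o,(0,int((q-r0+.5)*k)),(6 if q%50 else 14,int((q-r0+.5)*k)),(0,0,255),1)
    return o
A=np.zeros((600,800,3),np.uint8)
a=crop(t,105,285,198,275,4); A[:a.shape[0],:a.shape[1]]=a
a=crop(t,330,410,203,270,4); A[320:320+a.shape[0],:a.shape[1]]=a[:280]
a=crop(s,270,345,115,190,3.7); A[320:320+a.shape[0],400:400+a.shape[1]]=a[:280]
cv2.imwrite("pics/A.png",A)
a=crop(s,255,345,190,420,2.6); cv2.imwrite("pics/B.png",a)
E
```

```text
(no output)
```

View pics/A.png

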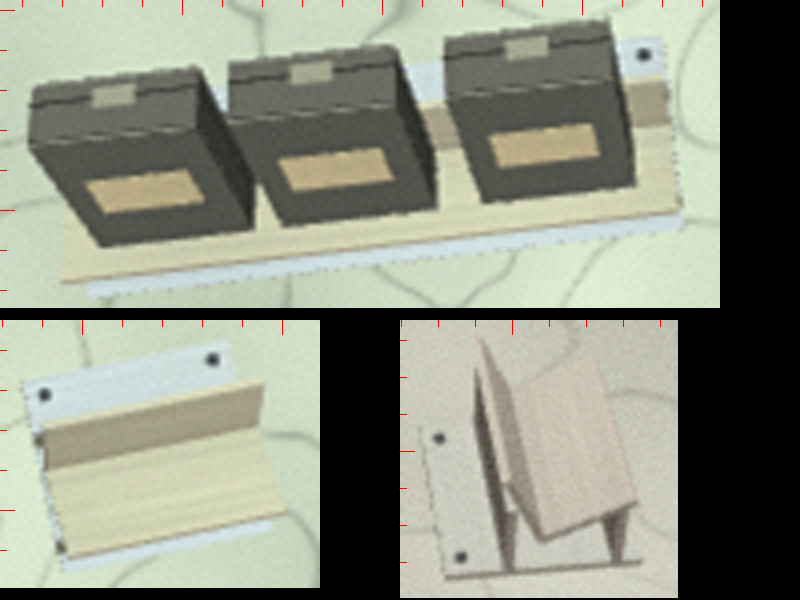

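View pics/B.png

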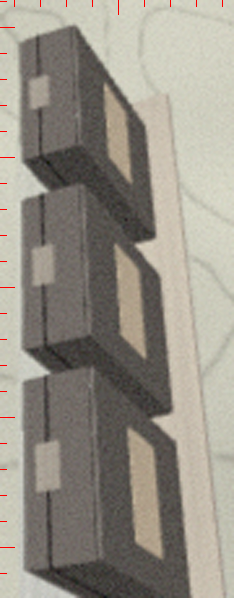

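```bash
cat > h.py <<'E'
import numpy as np, cv2
from station import r, viewer
def P(n):
    m=viewer.camera_model(n); K=np.array([[m['fx'],0,m['cx']],[0,m['fy'],m['cy']],[0,0,1]]); return K@m['view'][:3]
def tri(pt,ps):
    pt=np.array(pt,float);ps=np.array(ps,float);A,B=P("top"),P("side")
    X=cv2.triangulatePoints(A,B,pt.T,ps.T);X=(X[:3]/X[3]).T
    h=np.c_[X,np.ones(len(X))]
    e=[np.linalg.norm((h@M.T)[:,:2]/(h@M.T)[:,2:]-q,axis=1) for M,q in((A,pt),(B,ps))]
    return X,e
E
python3 - <<'E'
from h import *
np.set_printoptions(precision=4,suppress=True)
T=lambda a,k,o,d=(0,0):(np.array(a,float)-d)/k+o-0.5
# order: front -y, front +y, back -y, back +y, bottomfront -y, bottomfront +y
top={'R':[(610,78),(447,97),(607,20),(445,38),(634,185),(484,203)],'M':[(395,103),(232,122),(393,46),(230,64),(436,208),(285,226)],'L':[(193,125),(30,148),(197,67),(38,88),(252,228)]}
side={'R':[(75,27),(79,147),(20,42),(22,158),(145,122),(155,238)],'M':[(85,183),(93,335),(22,200),(23,348),(160,272),(171,411)],'L':[(97,366),(103,558),(23,378),(24,570),(177,443)]}
for b in top:
    X,e=tri(T(top[b],4,(105,198)),T(side[b],2.6,(255,190)))
    print(b);print(np.c_[X,np.array(e).T])
    print('top ctr',X[:4].mean(0),'len',np.linalg.norm(X[0]-X[1]),np.linalg.norm(X[2]-X[3]),'thick',np.linalg.norm(X[0]-X[2]),np.linalg.norm(X[1]-X[3]),'h',np.linalg.norm(X[0]-X[4]))
    v=X[1]-X[0]+X[3]-X[2];print('yaw of y axis deg',np.degrees(np.arctan2(-v[0],v[1])))
tp=[(285,192),(66,236),(263,64),(43,110)]; sp=[(592,355),(636,503),(478,338),(508,487)]
X,e=tri(T(tp,4,(330,203)),T(sp,3.7,(270,115),(400,320)));print(np.c_[X,np.array(e).T])
for i in(0,2):
    v=X[i+1]-X[i];print(np.linalg.norm(v),np.degrees(np.arctan2(-v[0],v[1])))
E
```

```text
R
[[0.5763 0.0237 0.1565 0.4086 0.8249]
 [0.5671 0.1081 0.1533 0.2638 0.5782]
 [0.6088 0.0265 0.1419 0.1794 0.3615]
 [0.599  0.1113 0.1428 0.3237 0.7096]
 [0.5267 0.0169 0.055  0.2176 0.4244]
 [0.5168 0.102  0.0487 0.2282 0.4779]]
top ctr [0.5878 0.0674 0.1486] len 0.08502846422192936 0.08540457072259783 thick 0.035750059256143746 0.03372495366688966 h 0.11319846614504744
yaw of y axis deg 6.426180824762006
M
[[0.563  0.1342 0.1581 0.5601 1.2644]
 [0.5533 0.2191 0.1543 0.6717 1.6625]
 [0.5953 0.1386 0.1425 0.085  0.1915]
 [0.5858 0.2239 0.1427 0.1178 0.2916]
 [0.5136 0.1283 0.0537 0.3136 0.6735]
 [0.504  0.2138 0.0503 0.1219 0.2832]]
top ctr [0.5743 0.1789 0.1494] len 0.08547870375315506 0.08588148424180367 thick 0.03618342745640731 0.03489971663481077 h 0.11562810336011989
yaw of y axis deg 6.447491797540147
L
[[0.5509 0.2375 0.1608 0.8435 2.1415]
 [0.5407 0.3223 0.1567 0.1853 0.5206]
 [0.5839 0.2405 0.1453 0.1086 0.2745]
 [0.574  0.3258 0.1386 0.0684 0.1912]
 [0.5019 0.2322 0.052  0.5567 1.3181]]
top ctr [0.5624 0.2815 0.1504] len 0.0855062918830195 0.0861655538619163 thick 0.03663071182432007 0.03809880482938216 h 0.11943329605229018
yaw of y axis deg 6.757009797582269
[[ 0.5123 -0.2913  0.0546  0.0691  0.1067]
 [ 0.4869 -0.1687  0.0543  0.3147  0.5286]
 [ 0.5815 -0.2771  0.0734  0.2701  0.423 ]
 [ 0.5566 -0.1551  0.0728  0.0378  0.0645]]
0.12525524111962927 11.680175865679121
0.12450358058536934 11.559627815249018
```

```bash
cat >> h.py <<'E'
from scipy.spatial.transform import Rotation as Ro
np.set_printoptions(precision=4,suppress=True)
c25,s25=np.cos(np.radians(25)),np.sin(np.radians(25))
def frame(yaw):
    a=np.radians(yaw);bx=np.array([np.cos(a)*c25,np.sin(a)*c25,-s25]);by=np.array([-np.sin(a),np.cos(a),0]);bz=np.cross(bx,by)
    return bx,by,bz
TOP={'R':((.5878,.0674,.1478),6.45),'M':((.5743,.1789,.1478),6.45),'L':((.5624,.2815,.1478),6.6),'rest':((.5812,-.2134,.1478),11.6)}
def target(n,s):   # tool pose gripping at height s up the box
    t,y=TOP[n];bx,by,bz=frame(y);return np.array(t)+(s-.120)*bz,np.column_stack([by,bx,-bz])
def plan(p,R,p0=None,R0=None):
    st=r.state();p0=st['ee_pos'] if p0 is None else p0;R0=st['ee_rot'] if R0 is None else R0
    d=R0.T@(np.array(p)-p0)/.1;w=Ro.from_matrix(R0.T@R).as_rotvec()/(np.pi/2)
    print('d',d,'w',w,'rows',max(np.linalg.norm(d)*2,np.linalg.norm(w)*90/8.59))
E
python3 - <<'E'
from h import *
p,R=target('R',.21);print(p);plan(p,R);plan((.45,-.3,.28),R)
E
```

```text
[0.6256 0.0717 0.2294]
d [ 6.2515 -5.7352  0.2092] w [ 0.2262 -0.2016 -0.9061] rows 16.972689951030393
d [ 3.6786 -2.5302 -0.3024] w [ 0.2262 -0.2016 -0.9061] rows 10.010549310710044
```

Call:
jog_arm([
  {"dx":0.4,"dy":-0.2,"dz":-0.02,"wx":0.02,"wy":-0.02,"wz":-0.09,"hand":-1},
  {"dx":0.7,"dy":-0.4,"dz":-0.05,"wx":0.04,"wy":-0.04,"wz":-0.18,"hand":-1},
  {"dx":1,"dy":-0.6,"dz":-0.08,"wx":0.07,"wy":-0.06,"wz":-0.27,"hand":-1},
  {"dx":1,"dy":-0.8,"dz":-0.1,"wx":0.09,"wy":-0.08,"wz":-0.36,"hand":-1},
  {"dx":1,"dy":-0.9,"dz":-0.1,"wx":0.11,"wy":-0.1,"wz":-0.45,"hand":-1},
])

```text
time_s: 0.6
ee_pos: [0.2288, -0.5196, 0.2603]
ee_rot: [[0.569, 0.792, -0.222], [0.818, -0.572, 0.055], [-0.084, -0.213, -0.974]]
contact_force: [-0.7, -0.2, -0.0]
grip_width: 0.998
finger_force: 0.0
```

```bash
python3 - <<'E'
from h import *
p,R=target('R',.21);s=r.state();print(s['ee_pos'],s['qpos']);plan((.45,-.3,.28),R);plan(p,R)
E
```

```text
[ 0.2288 -0.5196  0.2603] [ 1.0726  0.3356 -0.1032  1.6206  0.1913  1.3643  0.2995]
d [ 3.0382  0.4524 -0.5633] w [ 0.1154 -0.0983 -0.4511] rows 6.245765735874986
d [ 7.1203 -0.1771 -0.2573] w [ 0.1154 -0.0983 -0.4511] rows 14.254348767208883
```

Call:
jog_arm([
  {"dx":0.3,"dy":0.02,"dz":-0.04,"wx":0.02,"wy":-0.02,"wz":-0.09,"hand":-1},
  {"dx":0.6,"dy":0.05,"dz":-0.08,"wx":0.05,"wy":-0.04,"wz":-0.18,"hand":-1},
  {"dx":0.9,"dy":0.1,"dz":-0.12,"wx":0.07,"wy":-0.06,"wz":-0.27,"hand":-1},
  {"dx":1,"dy":0.1,"dz":-0.15,"wx":0.09,"wy":-0.08,"wz":-0.36,"hand":-1},
  {"dx":1,"dy":0.1,"dz":-0.15,"wx":0.115,"wy":-0.1,"wz":-0.45,"hand":-1},
])

```text
time_s: 1.1
ee_pos: [0.2986, -0.4449, 0.2642]
ee_rot: [[-0.113, 0.901, -0.419], [0.994, 0.101, -0.05], [-0.003, -0.422, -0.907]]
contact_force: [0.1, -0.2, 0.5]
grip_width: 1.002
finger_force: 0.0
```

```bash
python3 - <<'E'
from h import *
p,R=target('R',.21);s=r.state();print(s['ee_pos'],s['qpos']);plan((.45,-.3,.28),R);plan(p,R)
E
```

```text
[ 0.2986 -0.4449  0.2642] [ 0.914   0.3454 -0.2595  1.6535  0.388   1.4873  0.6691]
d [ 1.2686  1.4437 -0.8507] w [ 0.0003  0.0018 -0.0006] rows 4.203446874356421
d [ 4.7654  3.6143 -1.3142] w [ 0.0003  0.0018 -0.0006] rows 12.247291771988582
```

Call:
jog_arm([
  {"dx":0.3,"dy":0.2,"dz":-0.15,"wx":0,"wy":0,"wz":0,"hand":-1},
  {"dx":0.7,"dy":0.5,"dz":-0.35,"wx":0,"wy":0,"wz":0,"hand":-1},
  {"dx":1,"dy":0.75,"dz":-0.5,"wx":0,"wy":0,"wz":0,"hand":-1},
  {"dx":1,"dy":0.75,"dz":-0.5,"wx":0,"wy":0,"wz":0,"hand":-1},
  {"dx":1,"dy":0.75,"dz":-0.5,"wx":0,"wy":0,"wz":0,"hand":-1},
])

```text
time_s: 1.6
ee_pos: [0.3754, -0.3373, 0.2773]
ee_rot: [[-0.106, 0.902, -0.419], [0.994, 0.094, -0.049], [-0.005, -0.422, -0.907]]
contact_force: [-1.4, -1.0, -0.3]
grip_width: 1.001
finger_force: 0.0
```

Call:
jog_arm([
  {"dx":0.3,"dy":0.2,"dz":-0.15,"wx":0,"wy":0,"wz":0,"hand":-1},
  {"dx":0.7,"dy":0.5,"dz":-0.35,"wx":0,"wy":0,"wz":0,"hand":-1},
  {"dx":1,"dy":0.75,"dz":-0.5,"wx":0,"wy":0,"wz":0,"hand":-1},
  {"dx":1,"dy":0.75,"dz":-0.5,"wx":0,"wy":0,"wz":0,"hand":-1},
  {"dx":1,"dy":0.75,"dz":-0.5,"wx":0,"wy":0,"wz":0,"hand":-1},
])

```text
time_s: 2.1
ee_pos: [0.4528, -0.2302, 0.2903]
ee_rot: [[-0.102, 0.902, -0.42], [0.995, 0.09, -0.049], [-0.006, -0.423, -0.906]]
contact_force: [-0.5, 0.3, -0.6]
grip_width: 1.001
finger_force: 0.0
```

```bash
python3 - <<'E'
from h import *
p,R=target('R',.21);s=r.state();print(s['ee_pos'],s['qpos']);plan(p,R)
E
```

```text
[ 0.4528 -0.2302  0.2903] [ 0.5895  0.3672 -0.4048  1.5788  0.2656  1.6484  0.2435]
d [ 2.8295  2.0886 -0.3213] w [-0.0002  0.0008 -0.0074] rows 7.06295251790244
```

Call:
jog_arm([
  {"dx":0.3,"dy":0.2,"dz":-0.1,"wx":0,"wy":0,"wz":0,"hand":-1},
  {"dx":0.7,"dy":0.5,"dz":-0.2,"wx":0,"wy":0,"wz":0,"hand":-1},
  {"dx":1,"dy":0.72,"dz":-0.3,"wx":0,"wy":0,"wz":0,"hand":-1},
  {"dx":1,"dy":0.72,"dz":-0.3,"wx":0,"wy":0,"wz":0,"hand":-1},
  {"dx":1,"dy":0.72,"dz":-0.3,"wx":0,"wy":0,"wz":0,"hand":-1},
])

```text
time_s: 2.6
ee_pos: [0.5197, -0.1241, 0.2864]
ee_rot: [[-0.101, 0.902, -0.421], [0.995, 0.088, -0.049], [-0.007, -0.423, -0.906]]
contact_force: [-0.2, -0.7, 0.1]
grip_width: 1.001
finger_force: 0.0
```

Call:
jog_arm([
  {"dx":0.3,"dy":0.2,"dz":0,"wx":0,"wy":0,"wz":0,"hand":-1},
  {"dx":0.7,"dy":0.5,"dz":0,"wx":0,"wy":0,"wz":0,"hand":-1},
  {"dx":1,"dy":0.72,"dz":0,"wx":0,"wy":0,"wz":0,"hand":-1},
  {"dx":1,"dy":0.72,"dz":0,"wx":0,"wy":0,"wz":0,"hand":-1},
  {"dx":1,"dy":0.72,"dz":0,"wx":0,"wy":0,"wz":0,"hand":-1},
])

```text
time_s: 3.1
ee_pos: [0.5746, -0.0188, 0.2555]
ee_rot: [[-0.1, 0.902, -0.421], [0.995, 0.087, -0.049], [-0.008, -0.423, -0.906]]
contact_force: [0.6, -0.0, 0.9]
grip_width: 1.0
finger_force: 0.0
```

```bash
python3 - <<'E'
from h import *
p,R=target('R',.21);s=r.state();print(s['ee_pos'],s['qpos']);plan(p,R)
E
```

```text
[ 0.5746 -0.0188  0.2555] [ 0.2627  0.5572 -0.4881  1.3945  0.2097  1.6887 -0.1407]
d [ 0.8513  0.6491 -0.0226] w [-0.0007  0.0012 -0.0094] rows 2.141513147956274
```

Call:
jog_arm([
  {"dx":0.3,"dy":0.23,"dz":0,"wx":0,"wy":0,"wz":-0.005,"hand":-1},
  {"dx":0.6,"dy":0.46,"dz":0,"wx":0,"wy":0,"wz":-0.01,"hand":-1},
  {"dx":0.85,"dy":0.65,"dz":-0.02,"wx":0,"wy":0,"wz":-0.01,"hand":-1},
  {"dx":0.85,"dy":0.65,"dz":-0.02,"wx":0,"wy":0,"wz":-0.01,"hand":-1},
  {"dx":0.85,"dy":0.65,"dz":-0.02,"wx":0,"wy":0,"wz":-0.01,"hand":-1},
])

```text
time_s: 3.6
ee_pos: [0.6259, 0.0714, 0.23]
ee_rot: [[-0.114, 0.901, -0.42], [0.994, 0.102, -0.05], [-0.002, -0.422, -0.906]]
contact_force: [-0.2, -1.0, -0.8]
grip_width: 0.998
finger_force: 0.0
```

```bash
python3 - <<'E'
from h import *
plan(*target('R',.088)); s=r.state();print(s['contact_force'])
cv2.imwrite("pics/s1.png",cv2.cvtColor(viewer.capture("side"),cv2.COLOR_RGB2BGR)[130:420,180:560])
E
```

```text
d [ 0.0062 -0.0003  1.2265] w [0.0001 0.0014 0.0003] rows 2.4530992730043026
[-0.1621 -0.99   -0.8475]
```

View pics/s1.png

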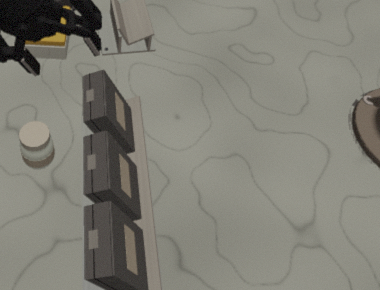

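The picture shows the open gripper above the right-hand box, its fingertips at full-image pixels (215,202) and (277,180). All three boxes are still in place, so I'll go down straddling this one.

Call:
jog_arm([
  {"dx":0,"dy":0,"dz":0.2,"wx":0,"wy":0,"wz":0,"hand":-1},
  {"dx":0,"dy":0,"dz":0.4,"wx":0,"wy":0,"wz":0,"hand":-1},
  {"dx":0,"dy":0,"dz":0.6,"wx":0,"wy":0,"wz":0,"hand":-1},
  {"dx":0,"dy":0,"dz":0.7,"wx":0,"wy":0,"wz":0,"hand":-1},
  {"dx":0,"dy":0,"dz":0.8,"wx":0,"wy":0,"wz":0,"hand":-1},
])

```text
time_s: 4.15
ee_pos: [0.5923, 0.0683, 0.1577]
ee_rot: [[-0.114, 0.901, -0.418], [0.994, 0.103, -0.048], [-0.001, -0.421, -0.907]]
contact_force: [-0.8, -0.2, 0.1]
grip_width: 0.996
finger_force: 0.0
```

Call:
jog_arm([
  {"dx":0,"dy":0,"dz":0.1,"wx":0,"wy":0,"wz":0,"hand":-1},
  {"dx":0,"dy":0,"dz":0.2,"wx":0,"wy":0,"wz":0,"hand":-1},
  {"dx":0,"dy":0,"dz":0.3,"wx":0,"wy":0,"wz":0,"hand":-1},
  {"dx":0,"dy":0,"dz":0.36,"wx":0,"wy":0,"wz":0,"hand":-1},
  {"dx":0,"dy":0,"dz":0.42,"wx":0,"wy":0,"wz":0,"hand":-1},
])

```text
time_s: 4.65
ee_pos: [0.5746, 0.0688, 0.119]
ee_rot: [[-0.117, 0.9, -0.419], [0.993, 0.106, -0.048], [0.001, -0.422, -0.907]]
contact_force: [0.4, -0.2, -0.9]
grip_width: 1.003
finger_force: 0.0
```

```bash
python3 - <<'E'
from h import *
plan(*target('R',.088)); s=r.state();print(s['contact_force'])
def crop(n,c0,c1,r0,r1,k): return cv2.convertScaleAbs(cv2.resize(cv2.cvtColor(viewer.capture(n),cv2.COLOR_RGB2BGR)[r0:r1,c0:c1],None,fx=k,fy=k,interpolation=cv2.INTER_CUBIC),alpha=1.5)
cv2.imwrite("pics/s2.png",crop("side",190,350,130,290,3))
E
```

```text
d [-0.029  -0.0042  0.0036] w [0.0006 0.0005 0.003 ] rows 0.059144466700485614
[ 0.3829 -0.2176 -0.8859]
```

View pics/s2.png

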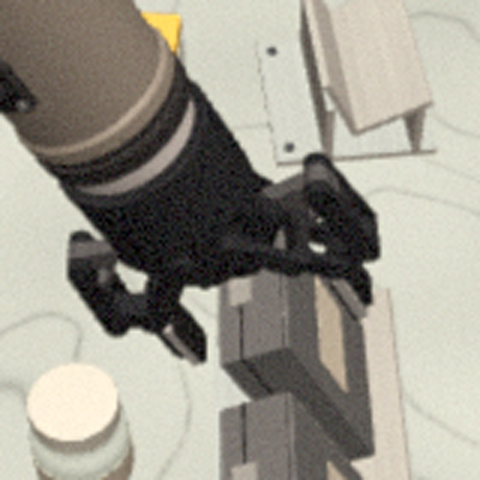

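The fingers straddle the right-hand box: front finger at crop (360,290), back finger at (190,340), with clear gaps on both sides. I'll close on it.

Call:
jog_arm([
  {"hand":0.2},
  {"hand":0.6},
  {"hand":1},
  {"hand":1},
  {"hand":1},
])

```text
invalid input at $.targets[0]: expected keys dx, dy, dz, wx, wy, wz, hand
```

Call:
jog_arm([
  {"hand":1},
  {"hand":1},
  {"hand":1},
  {"hand":1},
  {"hand":1},
])

```text
invalid input at $.targets[0]: expected keys dx, dy, dz, wx, wy, wz, hand
```

Call:
jog_arm([
  {"dx":0,"dy":0,"dz":0,"wx":0,"wy":0,"wz":0,"hand":0},
  {"dx":0,"dy":0,"dz":0,"wx":0,"wy":0,"wz":0,"hand":0.5},
  {"dx":0,"dy":0,"dz":0,"wx":0,"wy":0,"wz":0,"hand":1},
  {"dx":0,"dy":0,"dz":0,"wx":0,"wy":0,"wz":0,"hand":1},
  {"dx":0,"dy":0,"dz":0,"wx":0,"wy":0,"wz":0,"hand":1},
])

```text
time_s: 5.2
ee_pos: [0.5748, 0.0689, 0.1201]
ee_rot: [[-0.117, 0.9, -0.419], [0.993, 0.106, -0.048], [0.001, -0.422, -0.907]]
contact_force: [-1.3, -1.2, 3.9]
grip_width: 0.437
finger_force: 60.5
```

Call:
jog_arm([
  {"dx":0,"dy":0,"dz":0,"wx":0,"wy":0,"wz":0,"hand":1},
  {"dx":0,"dy":0,"dz":0,"wx":0,"wy":0,"wz":0,"hand":1},
  {"dx":0,"dy":0,"dz":0,"wx":0,"wy":0,"wz":0,"hand":1},
  {"dx":0,"dy":0,"dz":0,"wx":0,"wy":0,"wz":0,"hand":1},
  {"dx":0,"dy":0,"dz":0,"wx":0,"wy":0,"wz":0,"hand":1},
])

```text
time_s: 5.7
ee_pos: [0.5748, 0.0689, 0.1201]
ee_rot: [[-0.117, 0.9, -0.419], [0.993, 0.106, -0.048], [0.001, -0.422, -0.907]]
contact_force: [-1.1, -0.4, 6.0]
grip_width: 0.436
finger_force: 60.7
```

Call:
jog_arm([
  {"dx":0,"dy":0,"dz":-0.05,"wx":0,"wy":0,"wz":0,"hand":1},
  {"dx":0,"dy":0,"dz":-0.12,"wx":0,"wy":0,"wz":0,"hand":1},
  {"dx":0,"dy":0,"dz":-0.2,"wx":0,"wy":0,"wz":0,"hand":1},
  {"dx":0,"dy":0,"dz":-0.2,"wx":0,"wy":0,"wz":0,"hand":1},
  {"dx":0,"dy":0,"dz":-0.2,"wx":0,"wy":0,"wz":0,"hand":1},
])

```text
time_s: 6.2
ee_pos: [0.5831, 0.0698, 0.1379]
ee_rot: [[-0.117, 0.9, -0.419], [0.993, 0.106, -0.048], [0.001, -0.422, -0.907]]
contact_force: [-1.2, -0.3, 0.0]
grip_width: 0.436
finger_force: 61.0
```

Call:
jog_arm([
  {"dx":0,"dy":0,"dz":0,"wx":0,"wy":0,"wz":0,"hand":1},
  {"dx":0,"dy":0,"dz":0,"wx":0,"wy":0,"wz":0,"hand":1},
  {"dx":0,"dy":0,"dz":0,"wx":0,"wy":0,"wz":0,"hand":1},
  {"dx":0,"dy":0,"dz":0,"wx":0,"wy":0,"wz":0,"hand":1},
  {"dx":0,"dy":0,"dz":0,"wx":0,"wy":0,"wz":0,"hand":1},
])

```text
time_s: 6.7
ee_pos: [0.5829, 0.0698, 0.1374]
ee_rot: [[-0.117, 0.9, -0.419], [0.993, 0.106, -0.048], [0.001, -0.422, -0.907]]
contact_force: [-2.8, 0.5, -0.6]
grip_width: 0.438
finger_force: 61.0
```

Call:
jog_arm([
  {"dx":0,"dy":0,"dz":0,"wx":0,"wy":0,"wz":0,"hand":1},
  {"dx":0,"dy":0,"dz":0,"wx":0,"wy":0,"wz":0,"hand":1},
  {"dx":0,"dy":0,"dz":0,"wx":0,"wy":0,"wz":0,"hand":1},
  {"dx":0,"dy":0,"dz":0,"wx":0,"wy":0,"wz":0,"hand":1},
  {"dx":0,"dy":0,"dz":0,"wx":0,"wy":0,"wz":0,"hand":1},
])

```text
time_s: 7.2
ee_pos: [0.583, 0.0698, 0.1374]
ee_rot: [[-0.117, 0.9, -0.419], [0.993, 0.106, -0.048], [0.001, -0.422, -0.907]]
contact_force: [-2.1, -0.8, -0.6]
grip_width: 0.437
finger_force: 61.0
```

Call:
jog_arm([
  {"dx":0,"dy":-0.06,"dz":-0.1,"wx":0,"wy":0,"wz":0,"hand":1},
  {"dx":0,"dy":-0.06,"dz":-0.2,"wx":0,"wy":0,"wz":0,"hand":1},
  {"dx":0,"dy":-0.06,"dz":-0.2,"wx":0,"wy":0,"wz":0,"hand":1},
  {"dx":0,"dy":-0.06,"dz":-0.2,"wx":0,"wy":0,"wz":0,"hand":1},
  {"dx":0,"dy":-0.06,"dz":-0.2,"wx":0,"wy":0,"wz":0,"hand":1},
])

```text
time_s: 7.7
ee_pos: [0.5861, 0.07, 0.1581]
ee_rot: [[-0.117, 0.901, -0.419], [0.993, 0.106, -0.048], [0.001, -0.422, -0.907]]
contact_force: [0.7, -0.5, -2.0]
grip_width: 0.439
finger_force: 61.1
```

```bash
python3 - <<'E'
from h import *
f=[]
for i in range(8):
    s=r.state();f.append(np.r_[s['contact_force'],s['ft_torque']]);viewer.capture("top")
print(np.mean(f,0),np.std(f,0)); print(s['tau'])
E
```

```text
[ 0.2627  0.0959 -1.181   0.0838 -0.6133 -0.0128] [0.5713 0.3188 0.4665 0.0334 0.0314 0.0193]
[  0.0033 -56.3329  -6.7938 -21.8453  -0.5105   1.9055  -0.0032]
```

About 1.2 N of load, so the right-hand box is empty. I'll put it back along the same path.

Call:
jog_arm([
  {"dx":0,"dy":0,"dz":0.1,"wx":0,"wy":0,"wz":0,"hand":1},
  {"dx":0,"dy":0.03,"dz":0.2,"wx":0,"wy":0,"wz":0,"hand":1},
  {"dx":0,"dy":0.06,"dz":0.3,"wx":0,"wy":0,"wz":0,"hand":1},
  {"dx":0,"dy":0.06,"dz":0.36,"wx":0,"wy":0,"wz":0,"hand":1},
  {"dx":0,"dy":0.06,"dz":0.4,"wx":0,"wy":0,"wz":0,"hand":1},
])

```text
time_s: 8.6
ee_pos: [0.5747, 0.0686, 0.1201]
ee_rot: [[-0.117, 0.9, -0.42], [0.993, 0.106, -0.048], [0.001, -0.423, -0.906]]
contact_force: [1.8, -0.5, 16.5]
grip_width: 0.44
finger_force: 62.7
```

Call:
jog_arm([
  {"dx":0,"dy":0,"dz":0,"wx":0,"wy":0,"wz":0,"hand":1},
  {"dx":0,"dy":0,"dz":0,"wx":0,"wy":0,"wz":0,"hand":1},
  {"dx":0,"dy":0,"dz":0,"wx":0,"wy":0,"wz":0,"hand":0},
  {"dx":0,"dy":0,"dz":0,"wx":0,"wy":0,"wz":0,"hand":-1},
  {"dx":0,"dy":0,"dz":0,"wx":0,"wy":0,"wz":0,"hand":-1},
])

```text
time_s: 9.1
ee_pos: [0.5747, 0.0688, 0.1191]
ee_rot: [[-0.117, 0.9, -0.419], [0.993, 0.106, -0.048], [0.001, -0.422, -0.907]]
contact_force: [0.2, 0.7, 0.7]
grip_width: 0.822
finger_force: 0.0
```

Call:
jog_arm([
  {"dx":0,"dy":0,"dz":0,"wx":0,"wy":0,"wz":0,"hand":-1},
  {"dx":0,"dy":0,"dz":0,"wx":0,"wy":0,"wz":0,"hand":-1},
  {"dx":0,"dy":0,"dz":0,"wx":0,"wy":0,"wz":0,"hand":-1},
  {"dx":0,"dy":0,"dz":-0.1,"wx":0,"wy":0,"wz":0,"hand":-1},
  {"dx":0,"dy":0,"dz":-0.3,"wx":0,"wy":0,"wz":0,"hand":-1},
])

```text
time_s: 9.6
ee_pos: [0.5865, 0.0698, 0.1463]
ee_rot: [[-0.117, 0.899, -0.422], [0.993, 0.106, -0.049], [0.001, -0.425, -0.905]]
contact_force: [-0.2, 0.1, -0.4]
grip_width: 1.001
finger_force: 0.0
```

Call:
jog_arm([
  {"dx":0,"dy":0,"dz":-0.3,"wx":0,"wy":0,"wz":0,"hand":-1},
  {"dx":0,"dy":0,"dz":-0.6,"wx":0,"wy":0,"wz":0,"hand":-1},
  {"dx":0,"dy":0,"dz":-0.8,"wx":0,"wy":0,"wz":0,"hand":-1},
  {"dx":0,"dy":0,"dz":-0.8,"wx":0,"wy":0,"wz":0,"hand":-1},
  {"dx":0,"dy":0,"dz":-0.8,"wx":0,"wy":0,"wz":0,"hand":-1},
])

```text
time_s: 10.1
ee_pos: [0.6208, 0.0742, 0.2192]
ee_rot: [[-0.117, 0.901, -0.419], [0.993, 0.107, -0.048], [0.001, -0.421, -0.907]]
contact_force: [-0.1, 0.3, -0.7]
grip_width: 0.999
finger_force: 0.0
```

```bash
python3 - <<'E'
from h import *
plan(*target('M',.21)); plan(*target('R',.21)); s=r.state();print(s['contact_force'],s['qpos'])
E
```

```text
d [ 1.0926 -0.0053 -0.1085] w [0.0008 0.0005 0.003 ] rows 2.195894332807219
d [-0.0306 -0.0025 -0.1114] w [0.0008 0.0005 0.003 ] rows 0.23112686570814497
[-0.0634  0.2618 -0.6677] [ 0.124   0.68   -0.5046  1.2806  0.2116  1.6815 -0.2551]
```

Call:
jog_arm([
  {"dx":0.3,"dy":0,"dz":0,"wx":0,"wy":0,"wz":0.003,"hand":-1},
  {"dx":0.7,"dy":0,"dz":0,"wx":0,"wy":0,"wz":0.003,"hand":-1},
  {"dx":1,"dy":0,"dz":0,"wx":0,"wy":0,"wz":0.003,"hand":-1},
  {"dx":1,"dy":0,"dz":0,"wx":0,"wy":0,"wz":0.003,"hand":-1},
  {"dx":1,"dy":0,"dz":0,"wx":0,"wy":0,"wz":0.003,"hand":-1},
])

```text
time_s: 10.6
ee_pos: [0.608, 0.1736, 0.218]
ee_rot: [[-0.115, 0.9, -0.421], [0.993, 0.103, -0.05], [-0.002, -0.424, -0.906]]
contact_force: [-0.1, -0.8, 0.4]
grip_width: 0.998
finger_force: 0.0
```

```bash
python3 - <<'E'
from h import *
plan(*target('M',.088))
E
```

```text
d [0.0936 0.0004 1.0954] w [-0.001   0.0017  0.0009] rows 2.1988325505499895
```

Call:
jog_arm([
  {"dx":0.09,"dy":0,"dz":0.1,"wx":0,"wy":0,"wz":0,"hand":-1},
  {"dx":0.09,"dy":0,"dz":0.35,"wx":0,"wy":0,"wz":0,"hand":-1},
  {"dx":0.09,"dy":0,"dz":0.6,"wx":0,"wy":0,"wz":0,"hand":-1},
  {"dx":0.09,"dy":0,"dz":0.8,"wx":0,"wy":0,"wz":0,"hand":-1},
  {"dx":0.09,"dy":0,"dz":1,"wx":0,"wy":0,"wz":0,"hand":-1},
])

```text
time_s: 11.1
ee_pos: [0.5653, 0.1758, 0.1267]
ee_rot: [[-0.11, 0.901, -0.42], [0.994, 0.099, -0.048], [-0.002, -0.423, -0.906]]
contact_force: [-0.2, 0.6, 0.9]
grip_width: 0.999
finger_force: 0.0
```

Call:
jog_arm([
  {"dx":0,"dy":0,"dz":0.1,"wx":0,"wy":0,"wz":0,"hand":-1},
  {"dx":0,"dy":0,"dz":0.1,"wx":0,"wy":0,"wz":0,"hand":-1},
  {"dx":0,"dy":0,"dz":0.1,"wx":0,"wy":0,"wz":0,"hand":0},
  {"dx":0,"dy":0,"dz":0.1,"wx":0,"wy":0,"wz":0,"hand":1},
  {"dx":0,"dy":0,"dz":0.1,"wx":0,"wy":0,"wz":0,"hand":1},
])

```text
time_s: 11.6
ee_pos: [0.5628, 0.1773, 0.1203]
ee_rot: [[-0.112, 0.902, -0.417], [0.994, 0.102, -0.047], [-0.0, -0.42, -0.907]]
contact_force: [0.1, -0.2, -0.5]
grip_width: 0.514
finger_force: 0.0
```

Call:
jog_arm([
  {"dx":0,"dy":0,"dz":0,"wx":0,"wy":0,"wz":0,"hand":1},
  {"dx":0,"dy":0,"dz":0,"wx":0,"wy":0,"wz":0,"hand":1},
  {"dx":0,"dy":0,"dz":0,"wx":0,"wy":0,"wz":0,"hand":1},
  {"dx":0,"dy":0,"dz":0,"wx":0,"wy":0,"wz":0,"hand":1},
  {"dx":0,"dy":0,"dz":0,"wx":0,"wy":0,"wz":0,"hand":1},
])

```text
time_s: 12.1
ee_pos: [0.5623, 0.1773, 0.1206]
ee_rot: [[-0.112, 0.901, -0.418], [0.994, 0.102, -0.048], [-0.0, -0.421, -0.907]]
contact_force: [-0.1, -0.6, 5.7]
grip_width: 0.445
finger_force: 61.4
```

```bash
python3 - <<'E'
from h import *
plan(*target('M',.088)); s=r.state();print(s['contact_force'])
E
```

```text
d [ 0.0023 -0.0056  0.0221] w [ 0.001   0.0003 -0.    ] rows 0.04582177155711598
[-0.093  -0.6051  5.7443]
```

Gripped. I'll lift it straight up and slightly off the panel, then weigh it.

Call:
jog_arm([
  {"dx":0,"dy":0,"dz":-0.1,"wx":0,"wy":0,"wz":0,"hand":1},
  {"dx":0,"dy":-0.03,"dz":-0.2,"wx":0,"wy":0,"wz":0,"hand":1},
  {"dx":0,"dy":-0.06,"dz":-0.3,"wx":0,"wy":0,"wz":0,"hand":1},
  {"dx":0,"dy":-0.06,"dz":-0.4,"wx":0,"wy":0,"wz":0,"hand":1},
  {"dx":0,"dy":-0.06,"dz":-0.4,"wx":0,"wy":0,"wz":0,"hand":1},
])

```text
time_s: 12.6
ee_pos: [0.5749, 0.1788, 0.1599]
ee_rot: [[-0.112, 0.903, -0.416], [0.994, 0.102, -0.047], [0.0, -0.418, -0.908]]
contact_force: [1.3, -0.2, -4.3]
grip_width: 0.44
finger_force: 61.1
```

```bash
python3 - <<'E'
from h import *
f=[]
for i in range(10):
    s=r.state();f.append(np.r_[s['contact_force'],s['ft_torque']]);viewer.capture("top")
f=f[2:]
print(np.mean(f,0),np.std(f,0)); print(s['tau'],s['ee_pos'])
E
```

```text
[ 0.0794  0.0201 -4.6277  0.113  -0.8854  0.0003] [0.5722 0.3129 0.4823 0.0229 0.0195 0.0221]
[  0.0019 -58.615   -7.893  -22.6547  -0.9443   2.2016  -0.0072] [0.5732 0.1783 0.158 ]
```

4.6 N against 1.2 N: the middle box is the heavy one. I'll raise it clear of its neighbours and carry it to the rest.

Call:
jog_arm([
  {"dx":0,"dy":-0.1,"dz":-0.2,"wx":0,"wy":0,"wz":0,"hand":1},
  {"dx":0,"dy":-0.2,"dz":-0.4,"wx":0,"wy":0,"wz":0,"hand":1},
  {"dx":0,"dy":-0.3,"dz":-0.65,"wx":0,"wy":0,"wz":0,"hand":1},
  {"dx":0,"dy":-0.42,"dz":-0.9,"wx":0,"wy":0,"wz":0,"hand":1},
  {"dx":0,"dy":-0.42,"dz":-1,"wx":0,"wy":0,"wz":0,"hand":1},
])

```text
time_s: 13.6
ee_pos: [0.5781, 0.1797, 0.2699]
ee_rot: [[-0.113, 0.903, -0.415], [0.994, 0.103, -0.047], [0.001, -0.418, -0.908]]
contact_force: [1.2, 0.4, -4.2]
grip_width: 0.437
finger_force: 61.5
```

Call:
jog_arm([
  {"dx":-0.1,"dy":-0.1,"dz":-0.15,"wx":0,"wy":0,"wz":0,"hand":1},
  {"dx":-0.3,"dy":-0.13,"dz":-0.25,"wx":0,"wy":0,"wz":0,"hand":1},
  {"dx":-0.6,"dy":-0.13,"dz":-0.3,"wx":0,"wy":0,"wz":0,"hand":1},
  {"dx":-0.8,"dy":-0.13,"dz":-0.3,"wx":0,"wy":0,"wz":0,"hand":1},
  {"dx":-1,"dy":-0.13,"dz":-0.3,"wx":0,"wy":0,"wz":0,"hand":1},
])

```text
time_s: 14.1
ee_pos: [0.5896, 0.0766, 0.2987]
ee_rot: [[-0.11, 0.901, -0.42], [0.994, 0.099, -0.048], [-0.002, -0.423, -0.906]]
contact_force: [0.4, 0.0, -5.0]
grip_width: 0.431
finger_force: 61.4
```

```bash
python3 - <<'E'
from h import *
p,R=target('rest',.09);s=r.state();print(p,s['ee_pos'],s['qpos']);p[2]=.27;plan(p,R)
E
```

```text
[ 0.5688 -0.2159  0.1206] [0.5896 0.0766 0.2987] [ 0.1364  0.5749 -0.5228  1.2773  0.1695  1.7836 -0.2645]
d [-2.8844 -0.3559  0.488 ] w [-0.0004 -0.024  -0.0536] rows 5.893924278752375
```

Call:
jog_arm([
  {"dx":-0.3,"dy":0,"dz":0,"wx":0,"wy":0,"wz":-0.01,"hand":1},
  {"dx":-0.6,"dy":0,"dz":0,"wx":0,"wy":-0.01,"wz":-0.02,"hand":1},
  {"dx":-1,"dy":-0.1,"dz":0,"wx":0,"wy":-0.01,"wz":-0.03,"hand":1},
  {"dx":-1,"dy":-0.1,"dz":0,"wx":0,"wy":-0.02,"wz":-0.04,"hand":1},
  {"dx":-1,"dy":-0.1,"dz":0,"wx":0,"wy":-0.024,"wz":-0.054,"hand":1},
])

```text
time_s: 14.6
ee_pos: [0.5913, -0.023, 0.3031]
ee_rot: [[-0.201, 0.887, -0.415], [0.979, 0.183, -0.084], [0.001, -0.423, -0.906]]
contact_force: [-0.2, 1.3, -4.3]
grip_width: 0.44
finger_force: 63.7
```

Call:
jog_arm([
  {"dx":-0.3,"dy":0,"dz":0,"wx":0,"wy":0,"wz":0,"hand":1},
  {"dx":-0.7,"dy":-0.1,"dz":0,"wx":0,"wy":0,"wz":0,"hand":1},
  {"dx":-1,"dy":-0.1,"dz":0,"wx":0,"wy":0,"wz":0,"hand":1},
  {"dx":-1,"dy":-0.1,"dz":0,"wx":0,"wy":0,"wz":0,"hand":1},
  {"dx":-1,"dy":-0.1,"dz":0,"wx":0,"wy":0,"wz":0,"hand":1},
])

```text
time_s: 15.1
ee_pos: [0.6031, -0.1203, 0.3071]
ee_rot: [[-0.204, 0.887, -0.414], [0.979, 0.186, -0.083], [0.003, -0.423, -0.906]]
contact_force: [0.2, 0.9, -5.0]
grip_width: 0.439
finger_force: 63.7
```

```bash
python3 - <<'E'
from h import *
p,R=target('rest',.09);s=r.state();print(p,s['ee_pos'],s['qpos']);
p,R=target('rest',.19);plan(p,R)
E
```

```text
[ 0.5688 -0.2159  0.1206] [ 0.6031 -0.1203  0.3071] [ 0.3534  0.5859 -0.4753  1.2303  0.3027  1.8188  0.1063]
d [-0.8714  0.3058  0.9116] w [ 0.     -0.0012  0.0025] rows 2.5952633836334913
```

Call:
jog_arm([
  {"dx":-0.3,"dy":0.1,"dz":0.2,"wx":0,"wy":0,"wz":0,"hand":1},
  {"dx":-0.6,"dy":0.2,"dz":0.5,"wx":0,"wy":0,"wz":0,"hand":1},
  {"dx":-0.87,"dy":0.27,"dz":0.8,"wx":0,"wy":0,"wz":0,"hand":1},
  {"dx":-0.87,"dy":0.27,"dz":0.9,"wx":0,"wy":0,"wz":0,"hand":1},
  {"dx":-0.87,"dy":0.27,"dz":0.9,"wx":0,"wy":0,"wz":0,"hand":1},
])

```text
time_s: 15.6
ee_pos: [0.6063, -0.207, 0.2124]
ee_rot: [[-0.205, 0.885, -0.418], [0.979, 0.187, -0.083], [0.005, -0.426, -0.905]]
contact_force: [-0.1, 1.5, -4.3]
grip_width: 0.434
finger_force: 63.5
```

```bash
python3 - <<'E'
from h import *
plan(*target('rest',.09))
def crop(n,c0,c1,r0,r1,k): return cv2.convertScaleAbs(cv2.resize(cv2.cvtColor(viewer.capture(n),cv2.COLOR_RGB2BGR)[r0:r1,c0:c1],None,fx=k,fy=k,interpolation=cv2.INTER_CUBIC),alpha=1.5)
cv2.imwrite("pics/s3.png",crop("side",180,360,40,240,3))
E
```

```text
d [-0.0155  0.0421  0.9942] w [-0.0024 -0.0019  0.0036] rows 1.9904914840731913
```

View pics/s3.png

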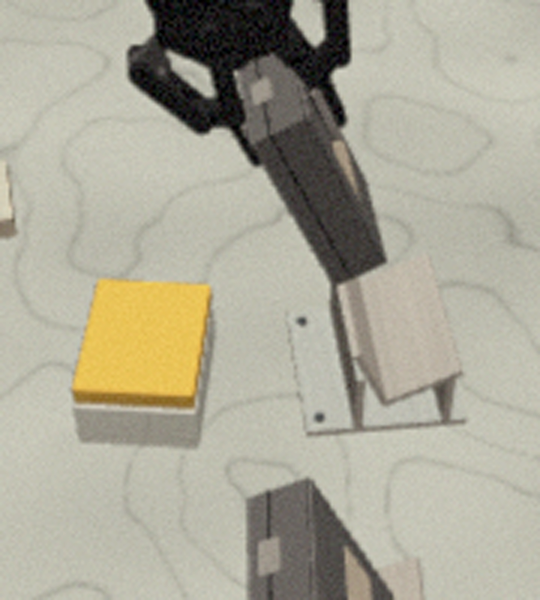

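The box is held square above the rest at crop (310,170), the rest's corner is at about (375,390), and nothing is in the way. I'll go down 85 mm and then creep.

Call:
jog_arm([
  {"dx":-0.015,"dy":0.01,"dz":0.2,"wx":0,"wy":0,"wz":0.003,"hand":1},
  {"dx":-0.015,"dy":0.01,"dz":0.4,"wx":0,"wy":0,"wz":0.003,"hand":1},
  {"dx":-0.015,"dy":0.01,"dz":0.6,"wx":0,"wy":0,"wz":0.003,"hand":1},
  {"dx":-0.015,"dy":0.01,"dz":0.75,"wx":0,"wy":0,"wz":0.003,"hand":1},
  {"dx":-0.015,"dy":0.01,"dz":0.85,"wx":0,"wy":0,"wz":0.003,"hand":1},
])

```text
time_s: 16.15
ee_pos: [0.5743, -0.2152, 0.1374]
ee_rot: [[-0.202, 0.888, -0.412], [0.979, 0.183, -0.085], [-0.0, -0.421, -0.907]]
contact_force: [-0.2, 0.4, -5.0]
grip_width: 0.435
finger_force: 63.6
```

Call:
jog_arm([
  {"dx":0,"dy":0,"dz":0.02,"wx":0,"wy":0,"wz":0,"hand":1},
  {"dx":0,"dy":0,"dz":0.04,"wx":0,"wy":0,"wz":0,"hand":1},
  {"dx":0,"dy":0,"dz":0.06,"wx":0,"wy":0,"wz":0,"hand":1},
  {"dx":0,"dy":0,"dz":0.07,"wx":0,"wy":0,"wz":0,"hand":1},
  {"dx":0,"dy":0,"dz":0.08,"wx":0,"wy":0,"wz":0,"hand":1},
])

```text
time_s: 16.65
ee_pos: [0.571, -0.2175, 0.1304]
ee_rot: [[-0.2, 0.889, -0.412], [0.98, 0.181, -0.085], [-0.001, -0.421, -0.907]]
contact_force: [-0.1, -0.4, -4.0]
grip_width: 0.438
finger_force: 63.5
```

```bash
python3 - <<'E'
from h import *
plan(*target('rest',.09))
E
```

```text
d [0.0201 0.0242 0.0965] w [ 0.0011  0.0005 -0.0011] rows 0.20310990566433643
```

Call:
jog_arm([
  {"dx":0.02,"dy":0,"dz":0.02,"wx":0,"wy":0,"wz":0,"hand":1},
  {"dx":0.02,"dy":0,"dz":0.04,"wx":0,"wy":0,"wz":0,"hand":1},
  {"dx":0.02,"dy":0,"dz":0.06,"wx":0,"wy":0,"wz":0,"hand":1},
  {"dx":0.02,"dy":0,"dz":0.07,"wx":0,"wy":0,"wz":0,"hand":1},
  {"dx":0.02,"dy":0,"dz":0.08,"wx":0,"wy":0,"wz":0,"hand":1},
])

```text
time_s: 17.15
ee_pos: [0.5669, -0.2163, 0.1227]
ee_rot: [[-0.2, 0.888, -0.413], [0.98, 0.181, -0.085], [-0.001, -0.422, -0.907]]
contact_force: [0.4, 0.9, -4.3]
grip_width: 0.443
finger_force: 63.5
```

Call:
jog_arm([
  {"dx":0,"dy":0,"dz":0,"wx":0,"wy":0,"wz":0,"hand":1},
  {"dx":0,"dy":0,"dz":0.005,"wx":0,"wy":0,"wz":0,"hand":1},
  {"dx":0,"dy":0,"dz":0.01,"wx":0,"wy":0,"wz":0,"hand":1},
  {"dx":0,"dy":0,"dz":0.01,"wx":0,"wy":0,"wz":0,"hand":1},
  {"dx":0,"dy":0,"dz":0.01,"wx":0,"wy":0,"wz":0,"hand":1},
])

```text
time_s: 17.65
ee_pos: [0.5665, -0.2164, 0.122]
ee_rot: [[-0.2, 0.889, -0.413], [0.98, 0.181, -0.085], [-0.001, -0.422, -0.907]]
contact_force: [-0.8, -0.4, -4.6]
grip_width: 0.437
finger_force: 63.5
```

```bash
python3 - <<'E'
from h import *
plan(*target('rest',.09));print(r.state()['contact_force'])
E
```

```text
d [-0.0002  0.0263  0.0026] w [ 0.0006  0.0003 -0.001 ] rows 0.05283808356579165
[-0.7761 -0.4164 -4.5763]
```

Call:
jog_arm([
  {"dx":0,"dy":0,"dz":0.005,"wx":0,"wy":0,"wz":0,"hand":1},
  {"dx":0,"dy":0,"dz":0.01,"wx":0,"wy":0,"wz":0,"hand":1},
  {"dx":0,"dy":0,"dz":0.01,"wx":0,"wy":0,"wz":0,"hand":1},
  {"dx":0,"dy":0,"dz":0.015,"wx":0,"wy":0,"wz":0,"hand":1},
  {"dx":0,"dy":0,"dz":0.015,"wx":0,"wy":0,"wz":0,"hand":1},
])

```text
time_s: 18.15
ee_pos: [0.5663, -0.2164, 0.1215]
ee_rot: [[-0.2, 0.889, -0.412], [0.98, 0.181, -0.086], [-0.002, -0.421, -0.907]]
contact_force: [0.7, 0.9, 2.5]
grip_width: 0.436
finger_force: 64.3
```

Contact with the floor (+2.5 N). I'll nudge it 2 mm towards the panel and release.

Call:
jog_arm([
  {"dx":0,"dy":0.01,"dz":0,"wx":0,"wy":0,"wz":0,"hand":1},
  {"dx":0,"dy":0.02,"dz":0,"wx":0,"wy":0,"wz":0,"hand":1},
  {"dx":0,"dy":0.022,"dz":0,"wx":0,"wy":0,"wz":0,"hand":1},
  {"dx":0,"dy":0.022,"dz":0,"wx":0,"wy":0,"wz":0,"hand":1},
  {"dx":0,"dy":0.022,"dz":0,"wx":0,"wy":0,"wz":0,"hand":1},
])

```text
time_s: 18.65
ee_pos: [0.5675, -0.2163, 0.1209]
ee_rot: [[-0.199, 0.888, -0.414], [0.98, 0.18, -0.086], [-0.002, -0.423, -0.906]]
contact_force: [-1.2, 0.8, 5.8]
grip_width: 0.437
finger_force: 64.8
```

Call:
jog_arm([
  {"dx":0,"dy":0,"dz":0,"wx":0,"wy":0,"wz":0,"hand":0},
  {"dx":0,"dy":0,"dz":0,"wx":0,"wy":0,"wz":0,"hand":-0.3},
  {"dx":0,"dy":0,"dz":0,"wx":0,"wy":0,"wz":0,"hand":-1},
  {"dx":0,"dy":0,"dz":0,"wx":0,"wy":0,"wz":0,"hand":-1},
  {"dx":0,"dy":0,"dz":0,"wx":0,"wy":0,"wz":0,"hand":-1},
])

```text
time_s: 19.15
ee_pos: [0.5678, -0.2161, 0.1194]
ee_rot: [[-0.2, 0.888, -0.413], [0.98, 0.181, -0.085], [-0.001, -0.422, -0.907]]
contact_force: [0.7, -0.3, -1.1]
grip_width: 0.994
finger_force: 0.0
```

Call:
jog_arm([
  {"dx":0,"dy":0,"dz":0,"wx":0,"wy":0,"wz":0,"hand":-1},
  {"dx":0,"dy":0,"dz":0,"wx":0,"wy":0,"wz":0,"hand":-1},
  {"dx":0,"dy":0,"dz":-0.1,"wx":0,"wy":0,"wz":0,"hand":-1},
  {"dx":0,"dy":0,"dz":-0.3,"wx":0,"wy":0,"wz":0,"hand":-1},
  {"dx":0,"dy":0,"dz":-0.6,"wx":0,"wy":0,"wz":0,"hand":-1},
])

```text
time_s: 19.65
ee_pos: [0.5919, -0.2111, 0.174]
ee_rot: [[-0.2, 0.887, -0.416], [0.98, 0.181, -0.085], [-0.0, -0.424, -0.905]]
contact_force: [0.8, -0.8, -0.3]
grip_width: 1.003
finger_force: 0.0
```

Call:
jog_arm([
  {"dx":0,"dy":0,"dz":-0.3,"wx":0,"wy":0,"wz":0,"hand":-1},
  {"dx":0,"dy":0,"dz":-0.6,"wx":0,"wy":0,"wz":0,"hand":-1},
  {"dx":0,"dy":0,"dz":-1,"wx":0,"wy":0,"wz":0,"hand":-1},
  {"dx":0,"dy":0,"dz":-1,"wx":0,"wy":0,"wz":0,"hand":-1},
  {"dx":0,"dy":0,"dz":-1,"wx":0,"wy":0,"wz":0,"hand":-1},
])

```text
time_s: 20.15
ee_pos: [0.6349, -0.2019, 0.266]
ee_rot: [[-0.2, 0.89, -0.41], [0.98, 0.181, -0.086], [-0.002, -0.419, -0.908]]
contact_force: [-0.3, -0.6, -0.6]
grip_width: 1.001
finger_force: 0.0
```

```bash
python3 - <<'E'
import cv2,numpy as np
from h import *
s=cv2.cvtColor(viewer.capture("side"),cv2.COLOR_RGB2BGR);t=cv2.cvtColor(viewer.capture("top"),cv2.COLOR_RGB2BGR)
f=lambda im,c0,c1,r0,r1,k:cv2.convertScaleAbs(cv2.resize(im[r0:r1,c0:c1],None,fx=k,fy=k,interpolation=cv2.INTER_CUBIC),alpha=1.5)
A=np.zeros((600,800,3),np.uint8)
a=f(t,105,415,130,275,2.5);A[:a.shape[0],:a.shape[1]]=a
a=f(s,180,350,70,163,2.5);A[365:365+a.shape[0],:a.shape[1]]=a[:235]
a=f(s,200,350,160,420,.9);A[365:365+a.shape[0],450:450+a.shape[1]]=a
cv2.imwrite("pics/fin.png",A)
E
```

```text
(no output)
```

View pics/fin.png

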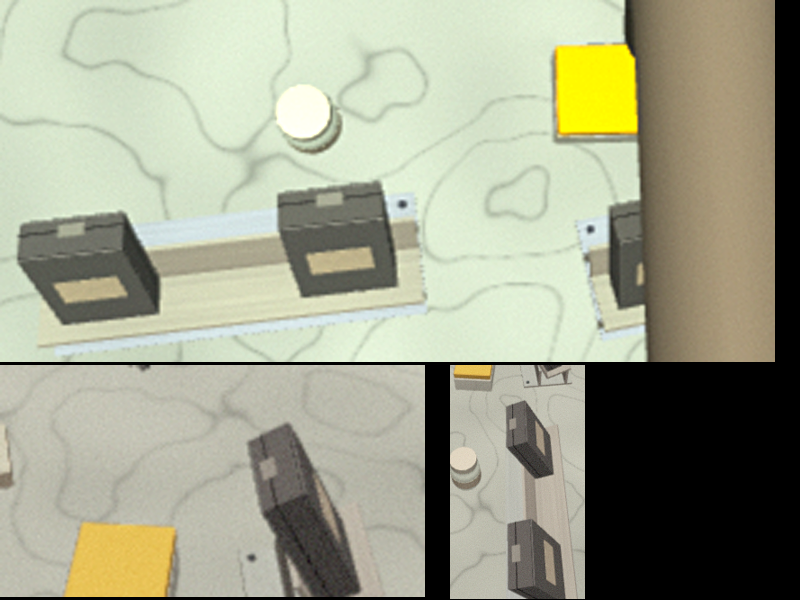

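The heavy box leans in the rest, with its top face at about crop (280,465) in the side view. Both empty boxes are where they were, and the jar and tip box haven't moved. I'll check the top-face corners against the seat and then hand in.

```bash
python3 - <<'E'
from h import *
bx,by,bz=frame(11.6);seat=np.array([.5315,-.2236,.038]);M=P("side")
o=[]
for a,b in((-1,-1),(-1,1),(1,-1),(1,1)):
    h=M@np.r_[seat+.12*bz+a*.019*bx+b*.044*by,1];o.append(h[:2]/h[2])
o=np.array(o);print("expected in crop",(o-[180,70]+.5)*2.5+[0,365]);print(r.state()['contact_force'],r.state()['time_s'])
E
```

```text
expected in crop [[289.2013 421.6477]
 [306.1572 492.6227]
 [245.9201 441.3629]
 [259.6942 512.7991]]
[-0.6267  0.4152 -0.5109] 20.25
```

```bash
python3 -c "
from station import workorder
print(workorder.hand_in())"
```

```text
the job is handed in; nothing more can be done
None
```

The full box was the middle one (4.6 N when lifted, against 1.2 N for the right-hand box; I didn't need to lift the left one); it now leans in the short rest with its top corners within a few mm of expected, both empty boxes, the jar and the tip box show no visible shift, and I handed the job in at about 20 s (no verdict shown).

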